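Put the crank back on the desk sharpener

ROBOT

A 6-joint arm with a two-finger parallel gripper is mounted at the origin on the work surface. World frame = base frame: x ahead of the robot, y to its left, z up, the work surface at z = 0. Lengths are in mm, angles in degrees, forces in N, time in s.
With the tool pointing down it reaches from about 275 to 825 mm from the base axis. Payload 5.2 kg.
Tool frame: the origin (TCP) lies on the centre line of the jaws, within the pads' length; the fingertips stand 25 mm ahead of it and the grasp point (between the pads) lies 6 mm ahead of it; z points along the fingers, y is the direction in which the jaws open and shut (so a half turn about z gives the same grasp; the last joint's range is limited). The gripper opens to 93 mm and grips with 3 to 60 N. Pads are 15 mm wide; open, the fingers measure 128 mm over their backs; the gripper's body (75 mm by 188 mm) begins 65 mm behind the grasp point.
Start: joints at [-81.062, 14.817, 87.949, -0, 77.235, -11.62], TCP at [193.154, -514.973, 243.653] pointing down, gripper open.
Joint ranges: [-179.93, 179.93], [-52.35, 119.4], [10.71, 147.94], [-69.91, 249.91], [12.55, 155.21], [-178.61, 178.61]. Speed limits (degrees/s): [147.25, 147.25, 180, 180, 180, 180].

INTERFACE

Orientations are given as [roll, pitch, yaw] about the fixed x, y, z axes, in that order (R = Rz(yaw) Ry(pitch) Rx(roll)).
In Python, from rig import get_state, camera, sign_off, spot_in, regions_of gives the robot as it stands.
- The arm moves only by the shell command python3 -m jog 'ROWS'. ROWS is JSON, a list of rows, each a list of 7 numbers: the shift along the tool's x, y, z scaled (see below), then the turn, a rotation vector about the tool's x, y, z scaled (see below), then the opening, from -1 (shut) to 1 (fully open). A call has 1 to 12 rows; each row is the pose to reach, as a shift and turn from the pose commanded when the call began, along the tool's axes at that moment, turning the shorter way round; what a row does not reach only later rows make up. The controller multiplies each number of a shift by 400 mm and each number of a turn by pi rad. A row lasts 1/8 s, in which the tool goes at most 62.5 mm and 10.7 degrees, less where a joint would pass 70% of its speed; a pose out of reach is approached as far as the arm can. A call with a number of a shift or a turn outside -1 to 1 is refused whole. A call with a gripper value outside its range is refused whole. The fingers move at their own pace and stop on an object; the grip force is fixed at half the most. Time passes only in rows, so rows that repeat a pose let the fingers close. It gives the time, the measured TCP pose, the force and the opening at its end, in the units of the state.
- get_state(): the state, without advancing time (a new reading comes with each control period).
- camera(name): name is "side" or "top"; returns a dict with "image" (384x512x3 uint8, blue, green, red), "fx", "fy", "cx", "cy" (pixels), "origin" and "attitude" of the camera in the world. Camera axes: x right, y down, z forward; pixel columns grow to the right and rows downward; lengths in mm; the calibration is good to about 2 mm. A picture is of the moment at which its call begins. There is no depth.
- sign_off(): hands the job in, once; it reports no verdict.
Trained networks look in a picture, given as the dict that the camera call returned (one of the last four; its "shot" number tells which), for a name from the list of things; names that differ only in an ending like _2 or _b are one class to them, and where a whole thing is asked for, a point or a joint stands for the part that bears it (a point fixed in the world has none). Each returns a list of dicts, best first, with "conf" (0 to 1); they miss things now and then, are a little off and sometimes report something else, mostly with a low value. They report only what shows in the picture. A call takes as long as a camera call.
- spot_in(picture, thing): "extent" ([left, top, right, bottom] in pixels, round what is visible of it).
- regions_of(picture, thing): "mask" (384x512 bool, what is visible of it) and "extent" ([left, top, right, bottom] in pixels, round what is visible of it).
The state is a dict: "time": time; "joint_positions": joint angles; "joint_vel": joint speeds; "tau": joint torques, N m; "tool_pos": TCP position; "eef_rot": TCP orientation; "wrist_force": force on the tool from outside, world axes, zero at the start; "ft_torque": the same for the moment, N m; "width": opening from 0.0 (shut) to 1.0 (fully open).
Only numpy, scipy, OpenCV 4.12 (cv2) and the standard library are available. Lean on these libraries where they do the work, as an engineer would, in place of code of your own. Each camera call takes 0.05 s, during which the arm holds its last target. There are 200 camera calls.

TASK

The pencil sharpener on the desk has lost its crank. Take the crank with the square hub and square hole, turn it to match the square shaft standing up from the sharpener, lower it on while holding it until it sits fully home, then let go; any of the four ways round will do. Leave the round-hubbed crank where it lies.

Things in the scene. Friction and masses are not known exactly. Their poses are not given: they have to be found in the camera images.
- crank_hub (a point): Hub centre of the right crank: grey plastic, 60-130 g, loose. Hub 46 x 46 x 40 mm tall, 27 mm square hole through it along z (up), sides parallel. Point on the hole axis, 20 mm above the underside. x runs along the arm: 16 mm wide, 24-34 mm above the underside, reaching 77 mm from the axis; an 18 mm knob at 68 mm rises to 52 mm. Hub faces at y = +-23 mm are free to grip.
- shaft_foot (a point): Foot of the shaft, mid 60 mm flat seat on top of the sharpener (grey box 92 x 72 mm, black base 116 x 92), 74 mm above the desk. Fixed, any yaw. Steel shaft, 22 mm square, sides along x and y, does not turn, rises 34 mm along z, top 10 mm tapering to 10 mm. Crank home: hub underside on the seat, hub centre 20 mm above this point, arm along +-x or +-y (15 deg play).
- spare_hub (a point): Hub centre (on the hole axis, 20 mm above the underside) of the wrong crank, a bystander, loose: same plastic, arm and knob, but a round hub 46 mm across and 40 mm tall with a 16 mm round hole. x along its arm, z up. It and the right crank lie either side of the sharpener and may be swapped.

How it is judged (in metres and radians):
On the way:
1. the square-hubbed crank is lowered on the shaft while held: within 18 mm of home and still in the fingers (horizontal distance between crank_hub and shaft_foot below 0.01 m and z of crank_hub in the frame of shaft_foot below 0.038 m and contact force between the fingers and crank above 0.5 N), for 0.1 s.
At the end, for the whole second after the job is handed in: The square-hubbed crank is on the shaft: hole axis within 10 mm of the shaft's foot, hub underside within 6 mm of the seat, upright within 7 degrees, its arm within 20 degrees of one of the shaft's four sides, at rest and let go (horizontal distance between crank_hub and shaft_foot below 0.01 m and z of crank_hub in the frame of shaft_foot below 0.026 m and angle between crank_hub's own z axis and vertical below 0.12 rad and linear speed of crank below 0.03 m/s and (angle between the x axis of crank_hub and the x axis of shaft_foot, either way round below 0.35 rad or angle between the x axis of crank_hub and the y axis of shaft_foot, either way round below 0.35 rad)); the robot touches nothing.
It fails at once if the round-hubbed crank is moved more than 30 mm (distance of spare_hub from where it was at the start of the episode above 0.03 m).
It also fails if it takes over 35 s, if anything falls off the work surface, if the arm or the gripper's body presses on something with over 40 N, if the wrist force passes 120 N, or if a joint passes its speed limit or range.

## Working session

There is one attempt and no reset: what is moved stays moved. The work goes in short steps, Python scripts to look and compute and a shell command to move; the robot and the scene stay as the last step left them, time stands still between calls to the robot, and variables do not carry over. Pictures are saved under pics/ and viewed, about 8 in all and at most 12, crops included, and the job is handed in when it is done.

```bash
ls; mkdir -p pics; python3 - <<'E'
from rig import *
import cv2
s=get_state();print(s['time'],s['tool_pos'],s['eef_rot'],s['width'])
for n in ("top","side"):
    c=camera(n);cv2.imwrite(f"pics/{n}0.png",c["image"])
    print(n,{k:c[k] for k in c if k!="image"})
    for t in ("crank_hub","shaft_foot","spare_hub"):
        print(t,[(round(d["conf"],2),d["extent"]) for d in spot_in(c,t)][:3])
E
```

```text
pics
0.0 [ 193.07222174 -514.47536214  242.8408509 ] [-1.79900145e+02 -1.81083850e-02  2.05588502e+01] 0.999644183927825
top {'fx': 495.79447913058243, 'fy': 495.79447913058243, 'cx': 253.88819453564454, 'cy': 182.62863926788506, 'origin': array([ 410.74355256,   -4.06573874, 1135.86915729]), 'attitude': array([-174.71853082,    0.5377853 ,  -88.72335729]), 'shot': 1}
crank_hub [(0.9, [155.3, 196.6, 181.3, 240.5])]
shaft_foot [(0.87, [234.6, 127.4, 295.2, 190.3])]
spare_hub [(0.87, [367.4, 186.9, 387.7, 232.6])]
side {'fx': 415.6709959511923, 'fy': 415.6709959511923, 'cx': 251.7914023709725, 'cy': 184.6021715762967, 'origin': array([ 459.79704316, -632.26545409,  588.77600425]), 'attitude': array([-128.42805773,    0.95638227,   -5.41713683]), 'shot': 2}
crank_hub [(0.8, [187.4, 143.2, 231.3, 168.6])]
shaft_foot [(0.97, [250.9, 176.9, 312.1, 242.8])]
spare_hub [(0.82, [199.3, 306.9, 265.3, 351.5]), (0.46, [188.8, 142.5, 230.9, 166.6])]
```

View pics/top0.png

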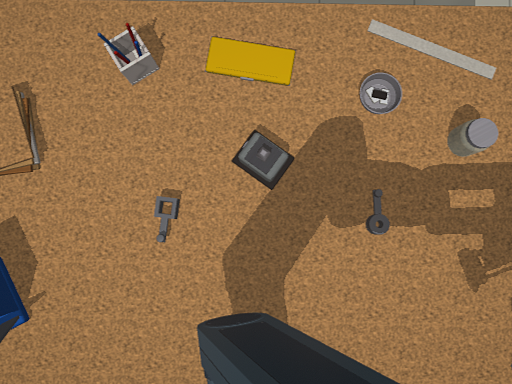

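View pics/side0.png

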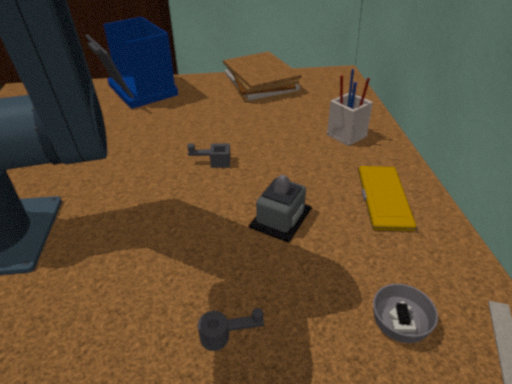

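The square crank is on the left in the top view: hub near (167,207), arm pointing down to (161,238). The sharpener is at (264,157) and the round crank at (377,225). Next I'll zoom in on the crank and the sharpener.

```bash
cat > h.py <<'E'
import numpy as np, cv2
from rig import *
from scipy.spatial.transform import Rotation as R
def ray(c,px,z):
    d=R.from_euler('xyz',c['attitude'],degrees=True).apply([(px[0]-c['cx'])/c['fx'],(px[1]-c['cy'])/c['fy'],1])
    o=np.array(c['origin']); return o+d*(z-o[2])/d[2]
def proj(c,P):
    q=R.from_euler('xyz',c['attitude'],degrees=True).inv().apply(np.array(P,float)-c['origin'])
    return q[...,:2]/q[...,2:]*c['fx']+[c['cx'],c['cy']]
def crop(im,x0,y0,w,h,k): return cv2.resize(im[y0:y0+h,x0:x0+w],None,fx=k,fy=k,interpolation=cv2.INTER_CUBIC)
E
python3 - <<'E'
from h import *
c=camera("top");im=c["image"]
a=crop(im,140,185,50,65,8);b=crop(im,230,123,50+17,65,5)
b=cv2.copyMakeBorder(b,0,a.shape[0]-b.shape[0],0,0,cv2.BORDER_CONSTANT)
cv2.imwrite("pics/z.png",np.hstack([a,b]))
for t in ("crank_hub","shaft_foot"):
    m=regions_of(c,t)[0]["mask"]; r=cv2.minAreaRect(np.argwhere(m)[:,::-1].astype(np.float32)); print(t,m.sum(),r)
    if t=="crank_hub":
        ys,xs=np.nonzero(m)
        for y in range(ys.min(),ys.max()+1): print(y,xs[ys==y].min(),xs[ys==y].max(),end='; ')
E
```

```text
crank_hub 621 ((377.5, 211.5), (45.0, 23.0), 90.0)
189 376 378; 190 373 380; 191 372 381; 192 372 381; 193 372 381; 194 372 381; 195 372 380; 196 372 380; 197 373 380; 198 373 380; 199 373 380; 200 373 380; 201 373 380; 202 373 380; 203 373 380; 204 373 380; 205 373 380; 206 373 380; 207 373 380; 208 373 380; 209 373 380; 210 373 380; 211 373 380; 212 373 381; 213 373 381; 214 372 383; 215 370 384; 216 369 386; 217 368 387; 218 368 387; 219 367 388; 220 367 388; 221 366 389; 222 366 389; 223 366 389; 224 366 389; 225 366 389; 226 366 389; 227 366 388; 228 366 388; 229 367 388; 230 367 387; 231 368 386; 232 369 385; 233 370 383; 234 374 379; shaft_foot 2026 ((262.07037353515625, 158.66680908203125), (51.08301544189453, 40.86641311645508), 36.15818786621094)
```

View pics/z.png

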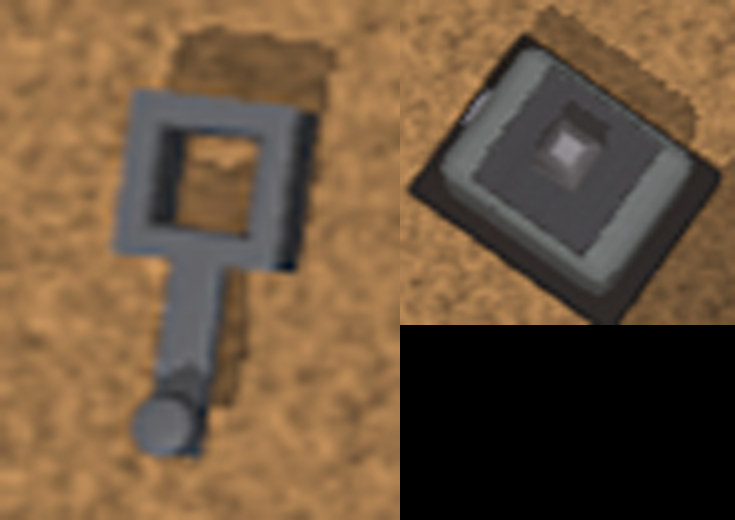

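```bash
python3 - <<'E'
from h import *
c=camera("top")
f=lambda u,v,x0,y0,k:((u+.5)/k-.5+x0,(v+.5)/k-.5+y0)
P=np.array([ray(c,f(u,v,140,185,8),40) for u,v in [(135,92),(302,107),(277,268),(115,252)]])
k=ray(c,f(165,420,140,185,8),52)
e=[P[i]-P[i-1] for i in range(4)]
print("hub",P.mean(0),[(round(np.linalg.norm(x),1),round(np.degrees(np.arctan2(x[1],x[0]))%90,1)) for x in e])
d=k-P.mean(0);print("arm",np.hypot(*d[:2]),np.degrees(np.arctan2(d[1],d[0])))
Q=np.array([ray(c,f(u-400,v,230,123,5),74) for u,v in [(545,65),(662,150),(585,255),(470,170)]])
e=[Q[i]-Q[i-1] for i in range(4)]
print("seat",Q.mean(0),[(round(np.linalg.norm(x),1),round(np.degrees(np.arctan2(x[1],x[0]))%90,1)) for x in e])
print("tip",ray(c,f(170,147,230,123,5),108))
# sharp outline: base edges
B=np.array([ray(c,f(u-400,v,230,123,5),5) for u,v in [(525,33),(720,178),(612,325),(408,190)]])
e=[B[i]-B[i-1] for i in range(4)];print("base",B.mean(0),[(round(np.linalg.norm(x),1),round(np.degrees(np.arctan2(x[1],x[0]))%90,1)) for x in e])
# hub from side
s=camera("side");print("side proj hub/tip",proj(s,[P.mean(0),[*ray(c,f(170,147,230,123,5),108)[:2],108]]))
a=crop(s["image"],180,130,60,50,6);b=crop(s["image"],245,170,75,80,5)
a=cv2.copyMakeBorder(a,0,b.shape[0]-a.shape[0],0,0,cv2.BORDER_CONSTANT);cv2.imwrite("pics/s.png",np.hstack([a,b]))
E
```

```text
hub [453.41548092 202.95129957  40.        ] [(np.float64(44.5), np.float64(85.2)), (np.float64(46.6), np.float64(86.1)), (np.float64(44.9), np.float64(83.2)), (np.float64(45.1), np.float64(85.7))]
arm 66.42983686710163 174.1995485930769
seat [569.98348657  -9.58792452  74.        ] [(np.float64(56.3), np.float64(56.0)), (np.float64(62.8), np.float64(54.8)), (np.float64(56.5), np.float64(55.1)), (np.float64(61.9), np.float64(54.6))]
tip [570.34573797 -11.19789263 108.        ]
base [570.46258066 -10.44261083   5.        ] [(np.float64(90.9), np.float64(54.9)), (np.float64(112.4), np.float64(54.2)), (np.float64(84.2), np.float64(54.9)), (np.float64(112.5), np.float64(57.6))]
side proj hub/tip [[219.95908787 148.82165351]
 [283.03573698 176.78806795]]
```

View pics/s.png

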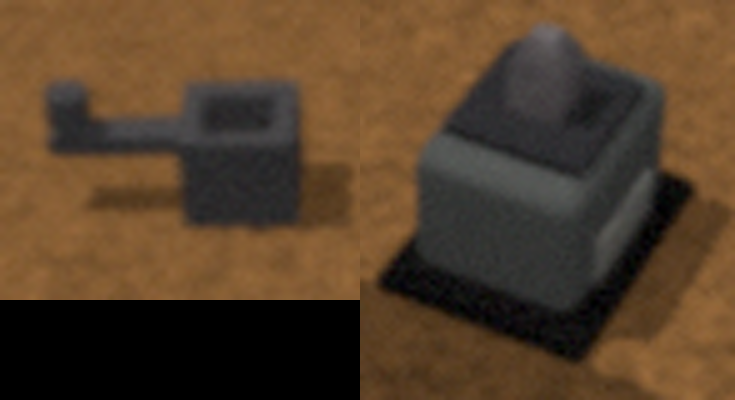

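The side view agrees within about 1 px (hub hole near (220,148), shaft tip near (281.6,176.6)). The crank hub is at (453.4, 203), arm yaw 174.7°. The shaft is at about (570, -10.5), yaw 55° mod 90. Now I'll move.

```bash
cat >> h.py <<'E'
def plan(xyz,yaw):
    s=get_state();r=R.from_euler('xyz',s['eef_rot'],degrees=True);g=R.from_euler('xyz',[180,0,yaw],degrees=True)
    print("pose",s['time'],np.round(s['tool_pos'],1),np.round(s['eef_rot'],1),"F",np.round(s['wrist_force'],1),"w",round(s['width'],3))
    print("cmd",np.round(r.inv().apply(np.array(xyz)-s['tool_pos'])/400,4),np.round((r.inv()*g).as_rotvec()/np.pi,4))
E
python3 -m jog '[[0.62,-0.726,0.02,0,0,0.144,1],[0.62,-0.726,0.02,0,0,0.144,1],[0.62,-0.726,0.02,0,0,0.144,1],[0.62,-0.726,0.02,0,0,0.144,1],[0.62,-0.726,0.02,0,0,0.144,1],[0.62,-0.726,0.02,0,0,0.144,1],[0.62,-0.726,0.02,0,0,0.144,1]]'
python3 -c "
from h import *
plan([453.4,203,140],-5.3)"
```

```text
time: 1.52
tool_pos: [323.8, -152.4, 235.8]
eef_rot: [-180.0, -0.0, -5.0]
wrist_force: [-0.3, -0.3, 0.0]
width: 0.997
pose 1.525 [ 323.8 -152.4  235.8] [-180.   -0.   -5.] F [-0.3 -0.3  0. ] w 0.997
cmd [ 0.245  -0.9132  0.2401] [-0.0002 -0.0002  0.0017]
```

```bash
python3 -m jog '[[0.245,-0.913,0.24,0,0,0.0017,1],[0.245,-0.913,0.24,0,0,0.0017,1],[0.245,-0.913,0.24,0,0,0.0017,1],[0.245,-0.913,0.24,0,0,0.0017,1],[0.245,-0.913,0.24,0,0,0.0017,1],[0.245,-0.913,0.24,0,0,0.0017,1],[0.245,-0.913,0.24,0,0,0.0017,1],[0.245,-0.913,0.24,0,0,0.0017,1]]'
python3 - <<'E'
from h import *
plan([453.4,203,32],-5.3)
c=camera("side");b=crop(c["image"],150,60,130,130,4);cv2.imwrite("pics/s2.png",b)
E
```

```text
time: 2.52
tool_pos: [455.4, 197.9, 139.1]
eef_rot: [179.9, 0.1, -5.6]
wrist_force: [-0.8, 0.4, 0.1]
width: 1.002
pose 2.525 [455.4 197.9 139.1] [ 1.799e+02  1.000e-01 -5.600e+00] F [-0.8  0.4  0.1] w 1.002
cmd [-0.0058 -0.0125  0.2678] [ 0.0003  0.0003 -0.0017]
```

View pics/s2.png

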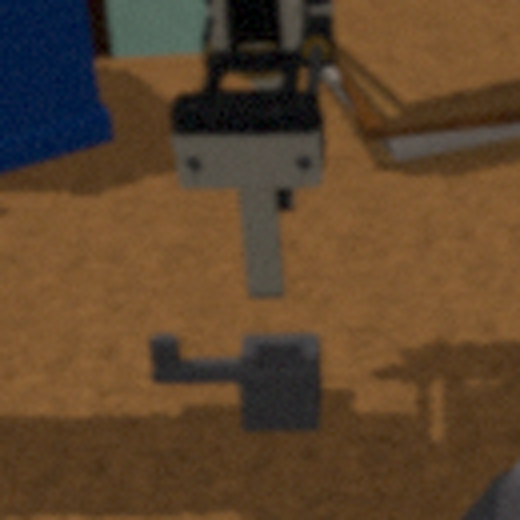

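The finger in the side view sits a few px left of the hub, but it's also nearer the camera. I'll settle and then check by projection.

```bash
python3 -m jog '[[0,0,0,0,0,0,1],[0,0,0,0,0,0,1]]'
python3 - <<'E'
from h import *
plan([453.4,203,32],-5.3)
c=camera("side");s=get_state();r=R.from_euler('xyz',s['eef_rot'],degrees=True)
for y in(46.5,64):print(proj(c,s['tool_pos']+r.apply([0,y,25])),end=' ')
cv2.imwrite("pics/s3.png",crop(c["image"],195,110,50,65,10))
E
```

```text
time: 2.82
tool_pos: [455.3, 197.1, 140.3]
eef_rot: [-180.0, -0.1, -5.8]
wrist_force: [-0.6, 0.4, 0.0]
width: 1.002
pose 2.825 [455.3 197.1 140.3] [-1.8e+02 -1.0e-01 -5.8e+00] F [-0.6  0.4  0. ] w 1.002
cmd [-0.0065 -0.0141  0.2707] [-0.     -0.0003 -0.0027]
[217.27773356 133.1131848 ] [216.69669534 137.39344146]
```

View pics/s3.png

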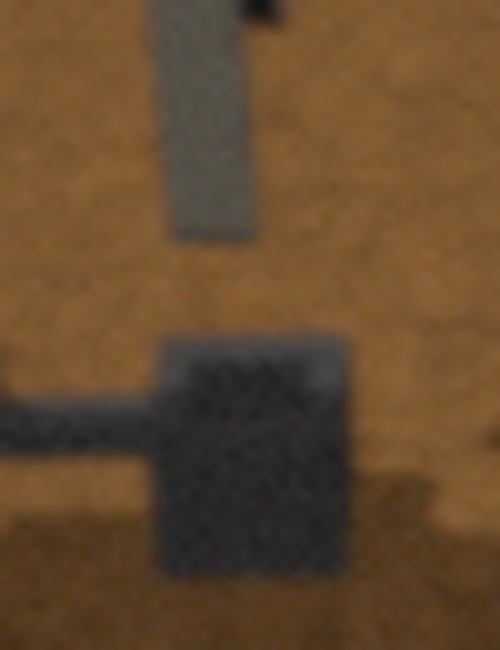

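Tip seen at (216.5,134), predicted (217,135), so they agree. Descending and gripping.

```bash
python3 -m jog '[[-0.0065,-0.014,0.13,0,0,-0.0027,1],[-0.0065,-0.014,0.2,0,0,-0.0027,1],[-0.0065,-0.014,0.27,0,0,-0.0027,1],[-0.0065,-0.014,0.27,0,0,-0.0027,1],[-0.0065,-0.014,0.27,0,0,-0.0027,1],[-0.0065,-0.014,0.27,0,0,-0.0027,-1],[-0.0065,-0.014,0.27,0,0,-0.0027,-1],[-0.0065,-0.014,0.27,0,0,-0.0027,-1],[-0.0065,-0.014,0.27,0,0,-0.0027,-1],[-0.0065,-0.014,0.27,0,0,-0.0027,-1],[-0.0065,-0.014,0.27,0,0,-0.0027,-1],[-0.0065,-0.014,0.27,0,0,-0.0027,-1]]'
python3 -c "
from h import *
plan([453.4,203,180],-5.3)"
```

```text
time: 4.38
tool_pos: [453.0, 204.3, 31.7]
eef_rot: [180.0, 0.0, -5.2]
wrist_force: [-0.4, 0.4, 1.5]
width: 0.493
pose 4.375 [453.  204.3  31.7] [180.    0.   -5.2] F [-0.4  0.4  1.5] w 0.493
cmd [ 0.0012  0.0032 -0.3708] [0.     0.     0.0007]
```

Gripped: opening is about 46 mm. Lifting.

```bash
python3 -m jog '[[0,0,-0.1,0,0,0,-1],[0,0,-0.37,0,0,0,-1],[0,0,-0.37,0,0,0,-1],[0,0,-0.37,0,0,0,-1],[0,0,-0.37,0,0,0,-1]]'
python3 -c "
from h import *
plan([569.5,-10.5,180],-35)"
```

```text
time: 5.0
tool_pos: [452.3, 204.1, 178.8]
eef_rot: [180.0, 0.1, -5.2]
wrist_force: [-0.3, 0.3, -0.6]
width: 0.489
pose 5.0 [452.3 204.1 178.8] [ 1.8e+02  1.0e-01 -5.2e+00] F [-0.3  0.3 -0.6] w 0.489
cmd [ 0.3402  0.508  -0.0032] [0.0002 0.0004 0.1657]
```

```bash
python3 -m jog '[[0.34,0.508,0,0,0,0.1657,-1],[0.34,0.508,0,0,0,0.1657,-1],[0.34,0.508,0,0,0,0.1657,-1],[0.34,0.508,0,0,0,0.1657,-1],[0.34,0.508,0,0,0,0.1657,-1],[0.34,0.508,0,0,0,0.1657,-1],[0.34,0.508,0,0,0,0.1657,-1]]'
python3 - <<'E'
from h import *
plan([569.5,-10.5,150],-35)
c=camera("side");cv2.imwrite("pics/s4.png",crop(c["image"],225,90,110,160,4)[:600])
print(proj(c,[[569.5,-10.5,108],[569.5,-10.5,148]]))
E
```

```text
time: 5.88
tool_pos: [569.0, -8.8, 178.7]
eef_rot: [180.0, 0.1, -34.9]
wrist_force: [0.0, 0.0, 0.0]
width: 0.493
pose 5.875 [569.   -8.8 178.7] [ 1.80e+02  1.00e-01 -3.49e+01] F [0. 0. 0.] w 0.493
cmd [0.0036 0.0026 0.0718] [0.0002 0.0007 0.0004]
[[282.53950132 176.59837727]
 [283.17467496 159.34609323]]
```

View pics/s4.png

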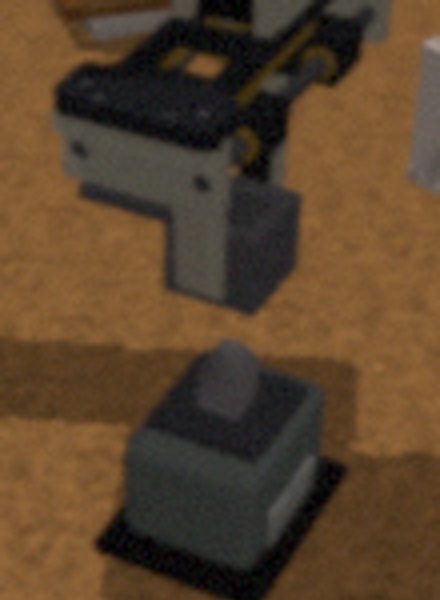

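The shaft tip at (283,176.7) and the hub centre at column ~283 line up as predicted. Lowering partway first.

```bash
python3 -m jog '[[0.0036,0.0026,0.03,0,0,0.0004,-1],[0.0036,0.0026,0.06,0,0,0.0004,-1],[0.0036,0.0026,0.09,0,0,0.0004,-1],[0.0036,0.0026,0.12,0,0,0.0004,-1],[0.0036,0.0026,0.12,0,0,0.0004,-1]]'
python3 -c "
from h import *
plan([569.7,-10.5,106],-35)"
```

```text
time: 6.55
tool_pos: [569.8, -11.9, 130.2]
eef_rot: [179.9, 0.1, -35.1]
wrist_force: [-0.1, 0.7, -0.9]
width: 0.495
pose 6.55 [569.8 -11.9 130.2] [ 1.799e+02  1.000e-01 -3.510e+01] F [-0.1  0.7 -0.9] w 0.495
cmd [-0.0021 -0.0027  0.0604] [ 0.0003  0.0008 -0.0005]
```

```bash
python3 -m jog '[[-0.001,-0.0015,0.02,0,0,0,-1],[-0.001,-0.0015,0.04,0,0,0,-1],[-0.001,-0.0015,0.055,0,0,0,-1],[-0.001,-0.0015,0.06,0,0,0,-1],[-0.001,-0.0015,0.06,0,0,0,-1],[-0.001,-0.0015,0.06,0,0,0,-1]]'
python3 -c "
from h import *
plan([569.7,-10.5,105],-35)"
```

```text
time: 7.3
tool_pos: [571.0, -11.4, 107.9]
eef_rot: [-180.0, -0.0, -35.1]
wrist_force: [-0.2, -0.2, -0.2]
width: 0.491
pose 7.3 [571.  -11.4 107.9] [-180.    -0.   -35.1] F [-0.2 -0.2 -0.2] w 0.491
cmd [-0.0039  0.      0.0072] [-0.0001 -0.0002 -0.0005]
```

```bash
python3 -m jog '[[0,0,0.004,0,0,0,-1],[0,0,0.007,0,0,0,-1],[0,0,0.007,0,0,0,-1],[0,0,0.007,0,0,0,-1]]'
python3 - <<'E'
from h import *
plan([569.7,-10.5,105],-35)
c=camera("side");cv2.imwrite("pics/s5.png",crop(c["image"],225,120,120,130,4))
E
```

```text
time: 7.8
tool_pos: [571.0, -11.4, 105.7]
eef_rot: [-180.0, -0.0, -35.1]
wrist_force: [-1.7, 0.8, 4.9]
width: 0.489
pose 7.8 [571.  -11.4 105.7] [-180.    -0.   -35.1] F [-1.7  0.8  4.9] w 0.489
cmd [-0.0039  0.0001  0.0017] [-0.0001 -0.0003 -0.0004]
```

View pics/s5.png

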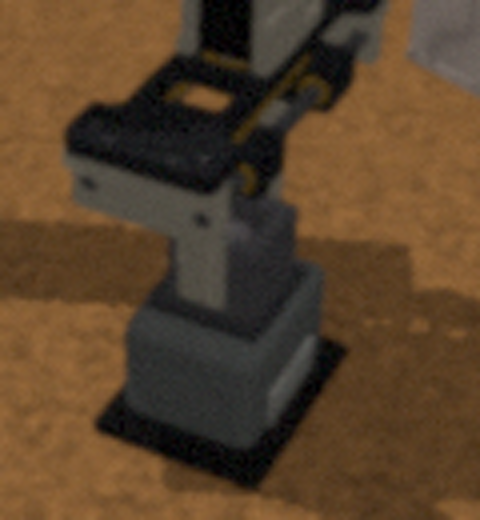

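The hub is on the seat at about (235,300), with a 5 N contact force at the expected height. Releasing, then backing off straight up.

```bash
python3 -m jog '[[0,0,0,0,0,0,1],[0,0,0,0,0,0,1],[0,0,0,0,0,0,1],[0,0,0,0,0,0,1],[0,0,0,0,0,0,1],[0,0,0,0,0,0,1],[0,0,-0.05,0,0,0,1],[0,0,-0.12,0,0,0,1],[0,0,-0.3,0,0,0,1],[-0.3,0,-0.4,0,0,0,1],[-0.5,0,-0.4,0,0,0,1],[-0.5,0,-0.4,0,0,0,1]]'
python3 -m jog '[[0,0,0,0,0,0,1],[0,0,0,0,0,0,1]]'
python3 - <<'E'
from h import *
c=camera("side");t=camera("top")
a=crop(c["image"],225,120,110,130,4);b=crop(t["image"],225,110,80,104,5)
print(proj(t,[570,-10.5,114]));cv2.imwrite("pics/f.png",np.hstack([a,b[:520]]))
E
```

```text
time: 9.35
tool_pos: [421.3, 93.3, 262.0]
eef_rot: [-180.0, -0.0, -35.1]
wrist_force: [0.4, 1.5, 0.8]
width: 1.001
time: 9.6
tool_pos: [423.4, 92.5, 261.8]
eef_rot: [-180.0, -0.1, -35.0]
wrist_force: [0.1, 0.2, -0.5]
width: 1.0
[263.29051611 151.71488135]
```

View pics/f.png

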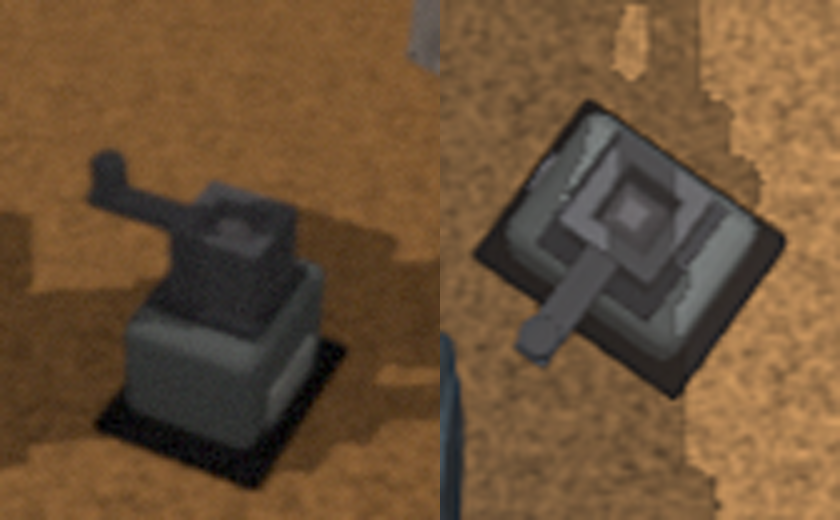

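The crank sits flat on the seat. The shaft tip shows inside the hole at (630,213) in the crop, the sides are aligned, and the gripper is clear.

```bash
python3 -c "
from rig import *
print(sign_off())"
```

```text
the job is handed in; nothing more can be done
None
```

The square-hubbed crank is on the sharpener's shaft and released, and I handed the job in at about 10 s of the 35 s allowed. The sign-off gave no verdict.

- **What I did:** I found the crank and the shaft in both camera views and gripped the crank by its free hub faces. I turned it about 30° to match the shaft and lowered it while holding it until it touched the seat. Then I opened the gripper and backed away.
- **Seating:** Contact force was about 5 N with the tool at 105.7 mm, the height expected for fully home.
- **Last pictures:** The hub was flat on the seat, the shaft tip showed inside the hole, and the arm lined up with the shaft's sides. The gripper was well clear.
- **Round crank:** I never went near it, but I did not measure its position again at the end.
- **Disagreements:** The two views differed by about 1.5 px on the shaft tip at first, but they agreed in the next side picture. At one point the `crank_hub` mask network picked the round crank, so I used the square crank's corners read from the picture instead.

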